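# Roll the label roll into the printer's bay and shut the lid

### The arm

A 7-joint arm with a two-finger parallel gripper is mounted at the origin on the work surface; the furniture and walls round the work are solid. World frame = base frame: x ahead of the robot, y to its left, z up, the work surface at z = 0. Lengths are in m, angles in rad, forces in N, time in s.
With the tool pointing down it reaches from about 0.4 to 0.85 m from the base axis. Payload 4.5 kg.
Tool frame: the origin (TCP) lies on the centre line of the jaws, within the pads' length; the fingertips stand r.tcp_to_tips ahead of it and the grasp point (between the pads) lies 11 mm behind it (r.tcp_to_tips is the distance from the TCP to the fingertips, in m); y points along the fingers, x is the direction in which the jaws open and shut, and the axes are right-handed (so a half turn about y gives the same grasp; the last joint's range is limited). The gripper opens to 88 mm and grips with 3 to 60 N. Pads are 18 mm wide; open, the fingers measure 123 mm over their backs; the gripper's body (75 mm by 187 mm) begins 45 mm behind the grasp point.
Start: joints at [-1.1, 0.689, -0.195, 1.565, 0.157, 0.902, -0.215], TCP at [0.264, 0.566, 0.247] pointing down, gripper open.
Joint ranges: [-3.01, 3.01], [-0.46, 2.08], [-1.47, 1.51], [0.13, 2.56], [-1, 4.14], [0.04, 2.09], [-2.66, 2.66]. Speed limits (rad/s): [2.57, 2.57, 3.14, 3.14, 3.14, 3.14, 3.14].

### API

Orientations are given as a unit quaternion [x, y, z, w].
In Python, from plant import r gives the robot as it stands. The module is installed in compiled form; this text tells all that it offers.
- The arm moves only by the shell command python3 -m inch 'ROWS' [OPENING] [FORCE]. ROWS is text: rows parted by semicolons, each of 4 numbers parted by spaces: the shift along the tool's x, y, z in mm, then the turn about the tool's y in degrees. In form: x y z spin; .... A call has 1 to 10 rows; each row is the pose to reach, as a shift and turn from the pose commanded when the call began, along the tool's axes at that moment; what a row does not reach only later rows make up. A row lasts 1/10 s, in which the tool goes at most 50 mm and 8.59 degrees, less where a joint would pass 70% of its speed; a pose out of reach is approached as far as the arm can. A call with a gripper value outside its range is refused whole. OPENING is the gripper command: -1 is shut, 1 is fully open, values between are in proportion, set as the call begins (- or left out, the last holds). The fingers move at their own pace and stop on an object; FORCE is the grip in N (left out, the last holds). Time passes only in rows, so rows that repeat a pose let the fingers close. It gives the time, the measured TCP pose, the force and the opening at its end, in the units of the state.
- r.get_state(): the state, without advancing time (a new reading comes with each control period).
- r.snapshot(name): name is "side" or "top" or "wrist"; returns a dict with "frame" (420x560x3 uint8, red, green, blue), "intrinsics" (3x3 intrinsics, pixels), "R" (3x3) and "t" (3): a world point X has camera coordinates R X + t. Camera axes: x right, y down, z forward; pixel columns grow to the right and rows downward; lengths in m; the calibration is good to about 2 mm. The wrist camera is an equidistant fisheye: a pixel r from the principal point sees the ray r / f radians off the axis. A picture is of the moment at which its call begins. There is no depth.
- r.finish_job(): hands the job in, once; it reports no verdict.
Trained networks look in the newest picture that a camera, given by its name, has taken for a name from the list of things; names that differ only in an ending like _2 or _b are one class to them, and where a whole thing is asked for, a point or a joint stands for the part that bears it (a point fixed in the world has none). Each returns a list of dicts, best first, with "p" (0 to 1); they miss things now and then, are a little off and sometimes report something else, mostly with a low value. They report only what shows in the picture. A call takes as long as a camera call. They do not tell look-alikes from the thing itself.
- r.trace(camera, name): "region" (420x560 bool, what is visible of it) and "centre" ([row, column] in pixels, amid what is visible of it).
- r.tip_of(camera, name): "centre" ([row, column] in pixels: a listed point, or the origin of a listed thing).
The state is a dict: "clock": time; "q": joint angles; "qd": joint speeds; "joint_torque": joint torques, N m; "tool_pos": TCP position; "eef_rot": TCP orientation; "contact_force": force on the tool from outside, world axes, zero at the start; "moment": the same for the moment, N m; "opening": opening from 0.0 (shut) to 1.0 (fully open).
Only numpy, scipy, OpenCV 4.12 (cv2) and the standard library are available. Lean on these libraries where they do the work, as an engineer would, in place of code of your own. Each camera call takes 0.05 s, during which the arm holds its last target.

### The job

Load the label printer: with a fingertip on top of the label roll that lies on the printer's loading shelf, roll it gently along the shelf into the printer until it drops into the bay and settles on the two support rollers, then push the open lid down until it is fully shut. Push the roll only on its upper half: do not pinch it, lift it or shove it along from behind at or below its middle. Leave the other things on the desk as they stand.

Things in the scene. Friction and masses are not known exactly. Their poses are not given: they have to be found in the camera images.
- printer: Fixed white label printer. Origin on the desk below the middle of its roll bay; x points from the grey loading shelf into the printer (roughly away from the robot), y along the roll's axis, z up. In mm: body x -56 to 100, y -73 to 73; side cheeks 92 high, 102 apart. Bay: two free-turning support rollers, 12 across, axes along y at x -17 and 17, z 29; back wall at x 38.
- bay_seat (a point): Middle of the bay: where the roll's centre lies when it sits on both support rollers, 61 mm above the desk. The roll drops 5 mm into them as it comes over the first. Its axes are the printer's.
- shelf_mid (a point): Middle of the level loading shelf, on the level of its two runners' tops (36 mm above the desk), at x -97 of the printer; its axes are the printer's. The shelf is 83 mm long; the runners lead on to the first support roller. Fences 12 mm high at y -45 and +45 guide the roll's ends; a lip 10 mm high closes the outer end, 36 mm from this point.
- roll_center (a point): Centre (half-way along the axis) of the white label roll: 60 mm across, 80 mm wide, about 0.2 kg, lying on the shelf with its axis (y of this frame) along the printer's y; x and z turn as it rolls. On the shelf the centre is 66 mm above the desk, 75 to 100 mm short of the bay's middle. It coasts some cm after a brisk push. A fingertip sticking to its top travels twice as far as the roll.
- lid (a joint): Angle of the printer's white lid about the hinge at the printer's back, in rad: 0 shut (level, over the bay), 1.35 to 1.55 at the start (nearly upright), end stop 1.65. 5 mm thick, 142 mm wide; it stands wherever it is left, and its stiff hinge needs a push of about 1 to 2 N at the free edge.
- lid_hinge (a point): Middle of the lid's hinge line, 104 mm above the desk, at x +90 of the printer; the line runs along the printer's y.
- lid_edge (a point): Middle of the lid's free edge, on its outer face (the upper face when shut), 148 mm from the hinge line and 5 mm outside it. A dark finger tab 40 mm wide stands 15 mm beyond this edge. Open, the outer face looks away from the robot; shut, this point is 109 mm above the desk.
- spare_roll: Spare label roll like the other (60 mm across, 80 mm high), but standing on its end on the desk to the left of the printer; to be left alone. Origin at its underside.
- mug: Mug with a handle, about 80 mm across, 101 mm high, to be left alone. Origin at its underside.
- tape_roll: Roll of packing tape lying flat, 100 mm across, 45 mm high, to be left alone. Origin at its underside.
- stapler: Stapler, 141 x 36 x 47 mm, to be left alone. Origin at its underside.
- correction_bottle: Small upright correction fluid bottle, 30 mm across, 74 mm high, to be left alone. Origin at its underside.
- eraser: Eraser lying flat, 43 x 19 x 12 mm, to be left alone. Origin at its underside.
Mind the look-alikes: they are no part of the job. Leave any red look-alike of the part that bears roll_center alone.

How it is judged:
By the outcome, as a careful person would: the job done as asked, in the order asked, and still so for the second after the job is handed in, with the robot touching nothing.
It also fails if it takes over 51 s, if anything falls off the work surface, if the arm or the gripper's body presses on something with over 40 N, if the wrist force passes 120 N, or if a joint passes its speed limit or range.

## Working session

There is one attempt and no reset: what is moved stays moved. The work goes in short steps, Python scripts to look and compute and a shell command to move; the robot and the scene stay as the last step left them, time stands still between calls to the robot, and variables do not carry over. Pictures are saved under pics/ and viewed, and the job is handed in when it is done.

```bash
mkdir -p pics
cat > h.py <<'E'
from plant import r
import numpy as np, cv2
from scipy.spatial.transform import Rotation as Ro
def save(n,f):
    s=r.snapshot(n); cv2.imwrite('pics/'+f,cv2.cvtColor(s['frame'],cv2.COLOR_RGB2BGR)); return s
def ray(s,rc,fish=False):
    K=s['intrinsics'];R=np.array(s['R']);t=np.array(s['t'])
    x=(rc[1]-K[0][2])/K[0][0];y=(rc[0]-K[1][2])/K[1][1]
    if fish:
        th=np.hypot(x,y); k=np.sin(th)/th if th>1e-9 else 1; d=np.array([x*k,y*k,np.cos(th)])
    else: d=np.array([x,y,1.])
    d=R.T@d; return -R.T@t,d/np.linalg.norm(d)
def tri(rs):
    A=0;b=0
    for c,d in rs:
        P=np.eye(3)-np.outer(d,d);A=A+P;b=b+P@c
    X=np.linalg.solve(A,b); return X,[np.linalg.norm((np.eye(3)-np.outer(d,d))@(X-c)) for c,d in rs]
def proj(s,X):
    K=np.array(s['intrinsics']);p=np.array(s['R'])@X+s['t'];p=K@p;return p[1]/p[2],p[0]/p[2]
E
python3 - <<'E'
from h import *
np.set_printoptions(precision=4,suppress=True)
st=r.get_state();print(st['clock'],st['tool_pos'],st['eef_rot'],r.tcp_to_tips,st['opening'])
print(Ro.from_quat(st['eef_rot']).as_matrix())
S={n:save(n,n+'0.png') for n in('side','top','wrist')}
for n in('side','top'):
    s=S[n];print(n,-np.array(s['R']).T@s['t'],np.array(s['R'])[2])
for nm in('printer','bay_seat','shelf_mid','roll_center','lid_hinge','lid_edge','spare_roll','mug','tape_roll','stapler','correction_bottle','eraser'):
    rs=[]
    for n in('side','top'):
        d=r.tip_of(n,nm)
        print(nm,n,[(np.round(e['centre'],1),round(e['p'],2)) for e in d[:3]])
        if d: rs.append(ray(S[n],d[0]['centre']))
    if len(rs)==2: print('   ',*tri(rs))
E
```

```text
0.0 [0.2642 0.5657 0.2459] [ 0.5968  0.3793 -0.3803 -0.596 ] 0.008 1.0001579697042717
[[ 0.423  -0.0006 -0.9061]
 [ 0.9061 -0.0017  0.423 ]
 [-0.0019 -1.     -0.0002]]
side [ 0.1734 -0.252   0.8308] [ 0.4283  0.2568 -0.8664]
top [ 0.2967 -0.0306  1.2392] [ 0.2077 -0.0093 -0.9781]
printer side [(array([231.8, 301.9]), 0.56)]
printer top [(array([206.2, 306.1]), 0.9)]
    [ 0.5541 -0.0967  0.0147] [np.float64(0.0013890919997393129), np.float64(0.0013890919997392652)]
bay_seat side [(array([222.4, 302.8]), 0.77)]
bay_seat top [(array([202. , 306.2]), 0.81), (array([163.8, 373.6]), 0.7)]
    [ 0.5553 -0.0955  0.0593] [np.float64(0.001763102382021605), np.float64(0.001763102382021697)]
shelf_mid side [(array([261.2, 288.7]), 0.66)]
shelf_mid top [(array([240.1, 316.8]), 0.66)]
    [ 0.4613 -0.1135  0.0505] [np.float64(0.0011153708241966904), np.float64(0.0011153708241966685)]
roll_center side [(array([259.5, 289.1]), 0.92), (array([171.5, 253.2]), 0.78)]
roll_center top [(array([239.2, 318.6]), 0.78), (array([175.8, 229.7]), 0.7)]
    [ 0.4602 -0.1159  0.0666] [np.float64(0.00223724213942
[... 994 characters left out ...]
383.9]), 0.6)]
    [ 0.4915 -0.2825  0.0154] [np.float64(0.0014530851313611431), np.float64(0.0014530851313611154)]
stapler side [(array([238.3, 164.7]), 0.64)]
stapler top [(array([281. , 190.4]), 0.8)]
    [ 0.388   0.1998 -0.0244] [np.float64(0.0015881300143019944), np.float64(0.0015881300143020802)]
correction_bottle side [(array([234.6, 385.5]), 0.71)]
correction_bottle top [(array([161.4, 369.9]), 0.76)]
    [ 0.6769 -0.2748 -0.0393] [np.float64(0.0007317246354710237), np.float64(0.0007317246354710705)]
eraser side [(array([325.8, 338.9]), 0.53)]
eraser top [(array([266.4, 380.7]), 0.44)]
    [ 0.3955 -0.2668  0.021 ] [np.float64(0.001284479788399717), np.float64(0.001284479788399721)]
```

View images.

View pics/side0.png

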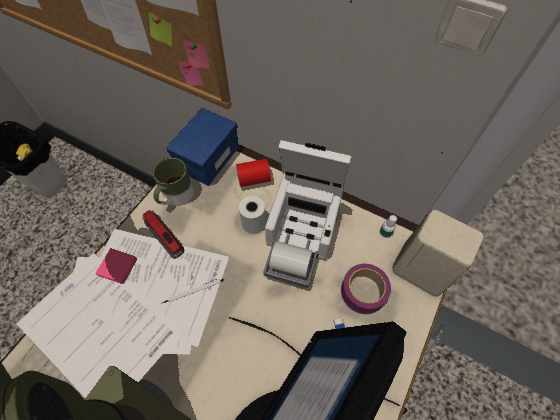

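View pics/top0.png

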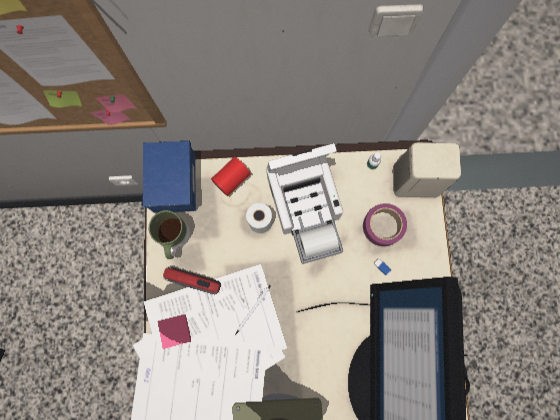

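View pics/wrist0.png

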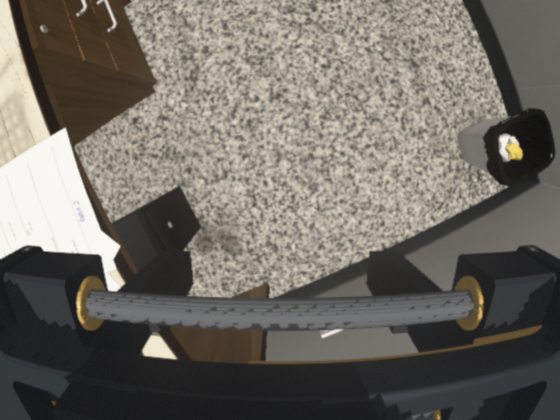

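```bash
cat > fit.py <<'E'
from h import *
from scipy.optimize import least_squares
def pw(p,X): # printer->world
    c,s=np.cos(p[2]),np.sin(p[2]);return np.array([p[0]+c*X[0]-s*X[1],p[1]+s*X[0]+c*X[1],X[2]])
def edge(a,l=.148): return np.array([.090-l*np.cos(a)+.005*np.sin(a),0,.104+l*np.sin(a)+.005*np.cos(a)])
E
python3 - <<'E'
from fit import *
np.set_printoptions(precision=4,suppress=True)
S={n:r.snapshot(n) for n in('side','top','wrist')}
s=S['wrist'];st=r.get_state();T=Ro.from_quat(st['eef_rot']).as_matrix()
print('cam in tool',T.T@(-np.array(s['R']).T@s['t']-st['tool_pos']),'axes\n',np.array(s['R'])@T,s['intrinsics'][0])
obs=[]
for nm in('printer','bay_seat','shelf_mid','lid_hinge','lid_edge','roll_center'):
  for n in('side','top'):
    d=r.tip_of(n,nm)
    if d: obs.append((nm,n,d[0]['centre']))
def model(p,nm):
    return pw(p,{'printer':np.zeros(3),'bay_seat':np.array([0,0,.061]),'shelf_mid':np.array([-.097,0,.036]),'lid_hinge':np.array([.09,0,.104]),'lid_edge':edge(p[3]),'roll_center':np.array([p[4],0,.066])}[nm])
f=lambda p:np.concatenate([np.array(proj(S[n],model(p,nm)))-c for nm,n,c in obs])
o=least_squares(f,[.555,-.0955,.2,1.45,-.09],loss='soft_l1');print(o.x)
for i,(nm,n,c) in enumerate(obs):print(nm,n,f(o.x)[2*i:2*i+2])
for rc in((152,200),(140,330),(152,300)):
    c,d=ray(S['top'],rc);print(rc,c-d*c[2]/d[2])
E
```

```text
cam in tool [-0.0005 -0.1369  0.0651] axes
 [[ 1.      0.0006 -0.0001]
 [ 0.0001 -0.2558 -0.9667]
 [-0.0006  0.9667 -0.2558]] [325.1923   0.     279.4503]
[ 0.5545 -0.094   0.2131  1.3475 -0.0853]
printer side [-24.5417  10.7301]
printer top [3.1118 0.6542]
bay_seat side [ 1.444  -0.4359]
bay_seat top [-1.1391 -0.8615]
shelf_mid side [ 2.8248 -1.792 ]
shelf_mid top [ 0.7598 -0.8774]
lid_hinge side [-0.2285  1.875 ]
lid_hinge top [-1.6693 -1.0848]
lid_edge side [-0.1683 -0.6485]
roll_center side [-4.8723  3.528 ]
roll_center top [59.2289 84.1351]
(152, 200) [0.7125 0.1673 0.    ]
(140, 330) [ 0.7276 -0.1687  0.    ]
(152, 300) [ 0.6992 -0.0894  0.    ]
```

```bash
python3 -m inch '-30 -15 -20 0;-65 -30 -50 0;-105 -45 -80 0;-145 -54 -110 0;-185 -54 -140 0;-225 -54 -170 0;-265 -54 -200 0;-305 -54 -230 0;-345 -54 -260 0;-385 -54 -290 0' -1 10
cat > go.py <<'E'
import sys
from fit import *
P=[.5545,-.094,.2131]
# usage: go.py px py pz_tip : printer coords of tip centre
st=r.get_state();T=Ro.from_quat(st['eef_rot']).as_matrix()
X=pw(P,np.array([float(v) for v in sys.argv[1:4]])/1000);X[2]+=r.tcp_to_tips
c,s=np.cos(P[2]),np.sin(P[2]);d=st['tool_pos']-np.array([P[0],P[1],0])
print('t',round(st['clock'],2),'tip in printer mm',np.round(1e3*np.array([c*d[0]+s*d[1],-s*d[0]+c*d[1],d[2]-r.tcp_to_tips]),1),'F',np.round(st['contact_force'],1))
a=np.degrees(np.arctan2(T[1,0],T[0,0]));print('tool shift',np.round(1e3*T.T@(X-st['tool_pos']),1),'spin',round(a-90-np.degrees(P[2]),2))
E
python3 go.py -150 0 300
```

```text
clock: 3.1
tool_pos: [0.3639, 0.0959, 0.3011]
eef_rot: [0.596, 0.38, -0.379, -0.596]
contact_force: [2.1, 1.3, -0.0]
opening: 0.118
t 3.1 tip in printer mm [-146.1  225.9  293.1] F [ 2.1  1.3 -0. ]
tool shift [-182.3   -7.  -133.5] spin -37.21
```

```bash
python3 -m inch '-35 -1 -26 -6;-70 -3 -52 -12;-105 -5 -78 -18;-140 -6 -104 -25;-165 -7 -120 -31;-182 -7 -133 -37;-182 -7 -133 -37.2'
python3 go.py -150 0 300
python3 - <<'E'
from fit import *
np.set_printoptions(precision=4,suppress=True)
s=save('wrist','w1.png')
for nm in('roll_center','lid_edge','lid_hinge','bay_seat','shelf_mid'):
    for e in r.tip_of('wrist',nm)[:2]:
        print(nm,e['centre'],round(e['p'],2),*ray(s,e['centre'],True))
E
```

```text
clock: 3.8
tool_pos: [0.4076, -0.1267, 0.3077]
eef_rot: [-0.446, -0.549, 0.549, 0.445]
contact_force: [0.7, 0.1, -0.1]
opening: 0.005
t 3.8 tip in printer mm [-150.5   -0.9  299.7] F [ 0.7  0.1 -0.1]
tool shift [ 0.9 -0.3 -0.5] spin -0.31
roll_center [229.2, 279.9] 0.62 [ 0.3435 -0.1407  0.4446] [ 0.2907  0.0614 -0.9548]
```

View pics/w1.png

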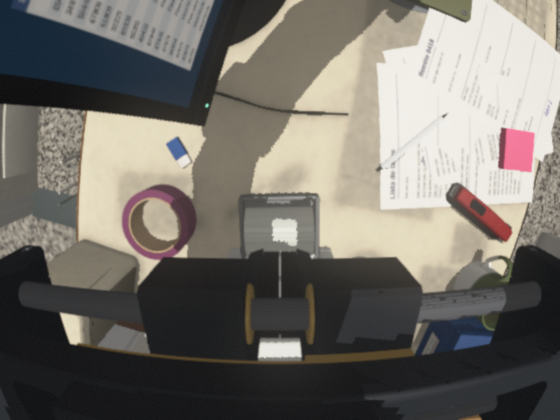

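```bash
python3 go.py -104 0 104; python3 -m inch '0 40 -10 -0.3;1 85 -25 -0.3;1 130 -40 -0.3;1 165 -46 -0.3;1 185 -46 -0.3;1 194 -46 -0.3;1 195 -46 -0.3'; python3 go.py -104 0 95
python3 - <<'E'
from h import *
save('side','s2.png');s=r.snapshot('side')['frame'][200:310,220:370]
cv2.imwrite('pics/s2c.png',cv2.cvtColor(cv2.resize(s,None,fx=5,fy=5,interpolation=2),cv2.COLOR_RGB2BGR))
E
```

```text
t 4.1 tip in printer mm [-150.     3.6  299.8] F [-0.5  0.5 -0.3]
tool shift [ -3.7 195.8 -45.9] spin 0.06
clock: 4.8
tool_pos: [0.4516, -0.112, 0.1121]
eef_rot: [-0.442, -0.551, 0.552, 0.443]
contact_force: [1.0, 0.7, 0.3]
opening: 0.007
t 4.8 tip in printer mm [-104.4    4.2  104.1] F [1.  0.7 0.3]
tool shift [-4.2  9.1 -0.4] spin 0.33
```

View pics/s2c.png

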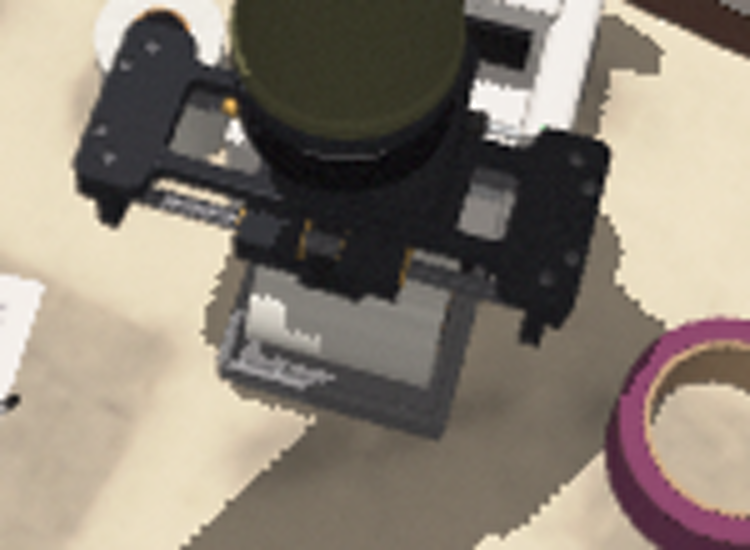

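```bash
python3 -m inch '-2 2 0 0;-4 4 0 0;-4 6 0 0;-4 7 0 0;-4 8 0 0'; python3 go.py -104 0 95
```

```text
clock: 5.4
tool_pos: [0.4529, -0.1167, 0.1047]
eef_rot: [0.443, 0.551, -0.551, -0.443]
contact_force: [-0.3, 0.8, 0.5]
opening: 0.004
t 5.4 tip in printer mm [-104.1   -0.7   96.7] F [-0.3  0.8  0.5]
tool shift [ 0.7  1.7 -0.2] spin 0.25
```

```bash
python3 -m inch '0 1 0 0;0 1 0 0;0 2 0 0;0 2 0 0'; python3 go.py -104 0 95;python3 -m inch '0 1 0 0;0 1 0 0'; python3 go.py -104 0 95
```

```text
clock: 5.8
tool_pos: [0.4543, -0.1164, 0.104]
eef_rot: [0.444, 0.552, -0.551, -0.441]
contact_force: [-0.1, 0.9, 14.4]
opening: 0.003
t 5.8 tip in printer mm [-102.6   -0.7   96. ] F [-0.1  0.9 14.4]
tool shift [0.7 1.  1.4] spin 0.3
clock: 6.0
tool_pos: [0.4552, -0.1162, 0.1039]
eef_rot: [0.444, 0.553, -0.55, -0.441]
contact_force: [-1.1, 0.6, 24.0]
opening: 0.007
t 6.0 tip in printer mm [-101.7   -0.7   95.9] F [-1.1  0.6 24. ]
tool shift [0.8 0.9 2.3] spin 0.32
```

```bash
python3 -m inch '0 -1 0 0;0 -2 0 0'; python3 go.py -104 0 95
```

```text
clock: 6.2
tool_pos: [0.4536, -0.1165, 0.1044]
eef_rot: [0.443, 0.552, -0.551, -0.442]
contact_force: [-0.8, 0.4, 0.2]
opening: 0.006
t 6.2 tip in printer mm [-103.4   -0.7   96.4] F [-0.8  0.4  0.2]
tool shift [0.7 1.4 0.6] spin 0.29
```

```bash
python3 -m inch '0 0.8 0 0;0 1 -2 0;0 1 -6 0;0 1 -11 0;0 1 -16 0;0 1 -21 0;0 1 -25 0;0 1 -28 0;0 1 -30 0;0 1 -30 0'; python3 go.py -70 0 95
python3 - <<'E'
from h import *
s=save('wrist','w3.png')
for e in r.tip_of('wrist','roll_center')[:2]: print(e['centre'],e['p'],*ray(s,e['centre'],True))
E
```

```text
clock: 7.2
tool_pos: [0.4841, -0.1096, 0.1041]
eef_rot: [0.444, 0.553, -0.551, -0.441]
contact_force: [-0.8, 1.8, 15.9]
opening: 0.006
t 7.2 tip in printer mm [-72.2  -0.4  96.1] F [-0.8  1.8 15.9]
tool shift [ 0.4  1.1 -2.1] spin 0.31
[231.7, 274.6] 0.62 [ 0.41969662 -0.1245576   0.24071444] [ 0.30396745  0.05138048 -0.95129587]
```

View pics/w3.png

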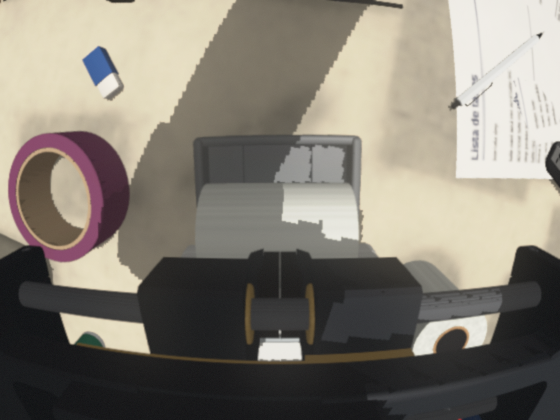

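```bash
python3 -m inch '0 -3 0 0;0 -4 5 0;0 -4 12 0;0 -4 18 0;0 -1.5 18 0;0 -0.5 18 0'; python3 go.py -90 0 95
```

```text
clock: 7.9
tool_pos: [0.4644, -0.1143, 0.1034]
eef_rot: [-0.443, -0.551, 0.551, 0.443]
contact_force: [-0.8, 0.2, 16.3]
opening: 0.003
t 7.9 tip in printer mm [-92.3  -0.8  95.4] F [-0.8  0.2 16.3]
tool shift [ 0.8  0.4 -2.3] spin 0.25
```

```bash
python3 -m inch '0 -0.8 -1 0;0 -0.8 -5 0;0 -0.8 -10 0;0 -0.8 -15 0;0 -0.8 -20 0;0 -0.8 -25 0;0 -0.8 -30 0;0 -0.8 -34 0;0 -0.8 -37 0;0 -0.8 -38 0'; python3 go.py -70 0 95
python3 - <<'E'
from h import *
s=save('wrist','w4.png')
for e in r.tip_of('wrist','roll_center')[:2]: print(e['centre'],e['p'],*ray(s,e['centre'],True))
E
```

```text
clock: 8.9
tool_pos: [0.5031, -0.1054, 0.1043]
eef_rot: [0.443, 0.552, -0.551, -0.442]
contact_force: [-0.4, 1.4, 5.1]
opening: 0.005
t 8.9 tip in printer mm [-52.7  -0.3  96.3] F [-0.4  1.4  5.1]
tool shift [ 0.4  1.2 17.3] spin 0.29
[236.4, 275.2] 0.94 [ 0.43902003 -0.12035868  0.24106279] [ 0.31488404  0.05623983 -0.94746247]
```

View pics/w4.png

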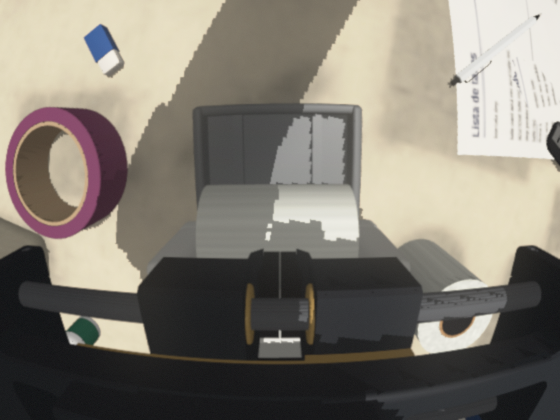

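```bash
python3 -m inch '0 -3 0 0;0 -4 5 0;0 -4 11 0;0 -4 17 0;0 -1.5 17 0;0 -0.3 17 0'; python3 go.py -70 0 96; python3 -m inch '0 0 -2 0;0 0 -6 0;0 0 -11 0;0 0 -16 0;0 0 -21 0;0 0 -26 0;0 0 -31 0;0 0 -35 0;0 0 -38 0;0 0 -39 0'; python3 go.py -70 0 95
python3 - <<'E'
from h import *
s=save('wrist','w5.png')
for e in r.tip_of('wrist','roll_center')[:2]:
    c,d=ray(s,e['centre'],True);print(e['centre'],e['p'],c+d*(.066-c[2])/d[2])
E
```

```text
clock: 9.6
tool_pos: [0.4848, -0.1097, 0.104]
eef_rot: [-0.443, -0.551, 0.551, 0.443]
contact_force: [0.1, -0.2, 3.8]
opening: 0.008
t 9.6 tip in printer mm [-71.5  -0.6  96. ] F [ 0.1 -0.2  3.8]
tool shift [ 0.6  0.  -1.5] spin 0.25
clock: 10.6
tool_pos: [0.5236, -0.1009, 0.1043]
eef_rot: [0.443, 0.552, -0.551, -0.443]
contact_force: [0.0, 1.3, 3.6]
opening: 0.003
t 10.6 tip in printer mm [-31.7  -0.2  96.3] F [0.  1.3 3.6]
tool shift [ 0.4  1.3 38.3] spin 0.28
[232.0, 279.6] 0.94 [ 0.51450486 -0.10355525  0.066     ]
```

```bash
python3 -m inch '0 -3 0 0;0 -4 5 0;0 -4 11 0;0 -4 18 0;0 -1.5 18 0;0 -0.3 18 0'; python3 go.py -70 0 96; python3 -m inch '0 0 -2 0;0 0 -6 0;0 0 -11 0;0 0 -16 0;0 0 -21 0;0 0 -26 0;0 0 -30 0;0 0 -33 0;0 0 -35 0;0 0 -35 0'; python3 go.py -70 0 95
python3 - <<'E'
from h import *
s=save('wrist','w6.png')
for e in r.tip_of('wrist','roll_center')[:2]:
    c,d=ray(s,e['centre'],True);print(e['centre'],e['p'],c+d*(.066-c[2])/d[2])
E
```

```text
clock: 11.3
tool_pos: [0.5052, -0.1052, 0.1044]
eef_rot: [-0.443, -0.551, 0.551, 0.443]
contact_force: [0.2, -0.0, 0.0]
opening: 0.006
t 11.3 tip in printer mm [-50.5  -0.5  96.4] F [ 0.2 -0.   0. ]
tool shift [ 0.6  0.4 19.5] spin 0.25
clock: 12.3
tool_pos: [0.54, -0.0974, 0.1046]
eef_rot: [0.443, 0.551, -0.551, -0.443]
contact_force: [0.1, -0.7, -0.1]
opening: 0.006
t 12.3 tip in printer mm [-14.9  -0.3  96.6] F [ 0.1 -0.7 -0.1]
tool shift [ 0.5  1.6 55.1] spin 0.27
[123.3, 74.7] 0.72 [ 0.49161072 -0.23738217  0.066     ]
[209.6, 279.1] 0.65 [ 0.5182985  -0.10313466  0.066     ]
```

View pics/w6.png

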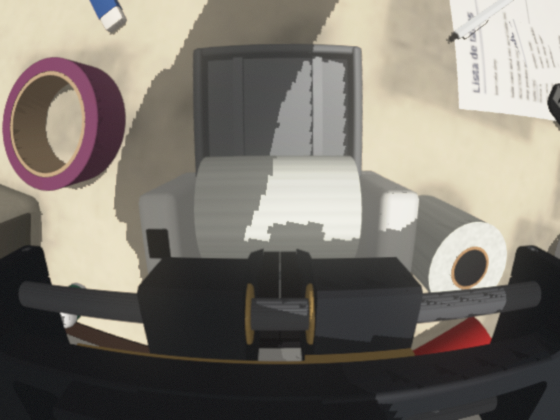

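```bash
python3 -m inch '0 -3 3 0;0 -4 12 0;0 -4 22 0;0 -4 31 0;0 -1 31 0;0 0.7 31 0'; python3 go.py -46 0 96; python3 -m inch '0 0 -2 0;0 0 -6 0;0 0 -11 0;0 0 -16 0;0 0 -21 0;0 0 -26 0;0 0 -30 0;0 0 -33 0;0 0 -35 0;0 0 -35 0'; python3 go.py -70 0 95
python3 - <<'E'
from h import *
s=save('wrist','w7.png')
for e in r.tip_of('wrist','roll_center')[:2]:
    c,d=ray(s,e['centre'],True);print(e['centre'],e['p'],c+d*(.066-c[2])/d[2])
E
```

```text
clock: 13.0
tool_pos: [0.5095, -0.1043, 0.104]
eef_rot: [0.443, 0.551, -0.551, -0.443]
contact_force: [-1.3, 0.3, 16.7]
opening: 0.008
t 13.0 tip in printer mm [-46.2  -0.6  96. ] F [-1.3  0.3 16.7]
tool shift [ 0.6 -0.  -0.2] spin 0.25
clock: 14.0
tool_pos: [0.5439, -0.0965, 0.1037]
eef_rot: [0.443, 0.551, -0.551, -0.443]
contact_force: [1.2, -0.1, 2.7]
opening: 0.006
t 14.0 tip in printer mm [-10.9  -0.2  95.7] F [ 1.2 -0.1  2.7]
tool shift [ 0.4  0.7 59.1] spin 0.27
[231.8, 277.3] 0.9 [ 0.53476958 -0.1004631   0.066     ]
[357.7, 452.4] 0.66 [0.60714349 0.05331287 0.066     ]
```

View pics/w7.png

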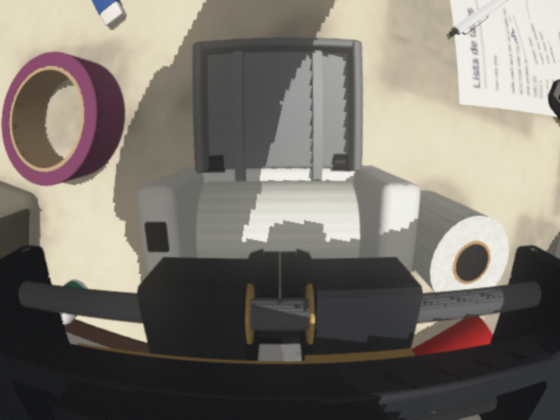

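```bash
python3 -m inch '0 -3 0 0;0 -4 6 0;0 -4 13 0;0 -4 19 0;0 -1.5 19 0;0 -0.2 19 0'; python3 go.py -30 0 96; python3 -m inch '0 0 -2 0;0 0 -6 0;0 0 -11 0;0 0 -16 0;0 0 -21 0;0 0 -25 0;0 0 -28 0;0 0 -30 0;0 0 -30 0'; python3 go.py -70 0 95
python3 - <<'E'
from h import *
s=save('wrist','w8.png')
for e in r.tip_of('wrist','roll_center')[:2]:
    c,d=ray(s,e['centre'],True);print(e['centre'],e['p'],c+d*(.066-c[2])/d[2])
E
```

```text
clock: 14.7
tool_pos: [0.5249, -0.1008, 0.1039]
eef_rot: [-0.443, -0.551, 0.551, 0.443]
contact_force: [0.5, -0.8, 1.2]
opening: 0.008
t 14.7 tip in printer mm [-30.4  -0.4  95.9] F [ 0.5 -0.8  1.2]
tool shift [ 0.4 -0.1 -0.4] spin 0.26
clock: 15.6
tool_pos: [0.5546, -0.0941, 0.1041]
eef_rot: [0.443, 0.551, -0.551, -0.443]
contact_force: [0.2, 0.4, -0.1]
opening: 0.002
t 15.6 tip in printer mm [ 0.1 -0.1 96.1] F [ 0.2  0.4 -0.1]
tool shift [ 0.5  1.1 70.1] spin 0.27
[252.1, 278.3] 0.82 [ 0.5575454  -0.09492451  0.066     ]
[348.1, 453.5] 0.63 [0.60895061 0.05191191 0.066     ]
```

View pics/w8.png

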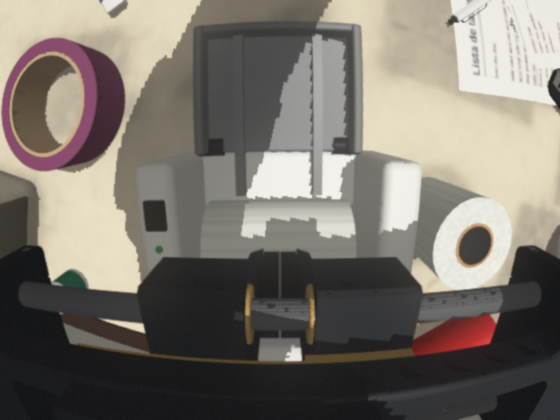

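```bash
python3 -m inch '0 -20 4 0;0 -60 25 0;0 -105 45 0;0 -150 60 0;0 -190 60 0;0 -210 60 0;0 -210 60 0'; python3 go.py 95 0 300
python3 - <<'E'
from fit import *
P=[.5545,-.094,.2131]
from scipy.optimize import minimize_scalar
for n in('side','top'):
    s=save(n,n+'9.png')
    f=s['frame'][120:290,220:400];cv2.imwrite('pics/c9%s.png'%n,cv2.cvtColor(cv2.resize(f,None,fx=4,fy=3.5,interpolation=2),cv2.COLOR_RGB2BGR))
    for nm in('roll_center','lid_edge','lid_hinge'):
        for e in r.tip_of(n,nm)[:2]:print(n,nm,np.round(e['centre'],1),round(e['p'],2))
    for a in(1.2,1.3,1.4,1.5):print(a,np.round(proj(s,pw(P,edge(a))),1))
    print('seat',np.round(proj(s,pw(P,np.array([0,0,.061]))),1),np.round(proj(s,pw(P,np.array([0.09,0,.104]))),1))
E
```

```text
clock: 16.4
tool_pos: [0.4972, -0.1075, 0.3172]
eef_rot: [0.445, 0.552, -0.55, -0.441]
contact_force: [-0.5, 0.1, -1.0]
opening: 0.004
t 16.4 tip in printer mm [-58.9  -1.1 309.2] F [-0.5  0.1 -1. ]
tool shift [   0.5   10.1 -153.9] spin 0.23
side roll_center [174.1 254.4] 0.97
side roll_center [220.7 302.2] 0.87
side lid_hinge [177.3 309.7] 0.64
1.2 [159.6 311.7]
1.3 [152.6 313.8]
1.4 [146.1 315.8]
1.5 [140.  317.7]
seat [222.3 301.3] [180.5 312.8]
top roll_center [202.6 304.6] 0.78
top roll_center [174.7 229.2] 0.77
top lid_edge [150.  301.5] 0.75
top lid_hinge [162.  292.9] 0.54
1.2 [163.6 304.3]
1.3 [156.6 302.5]
1.4 [149.7 300.7]
1.5 [142.9 298.8]
seat [201.7 306.1] [161.5 296.5]
```

View pics/c9side.png

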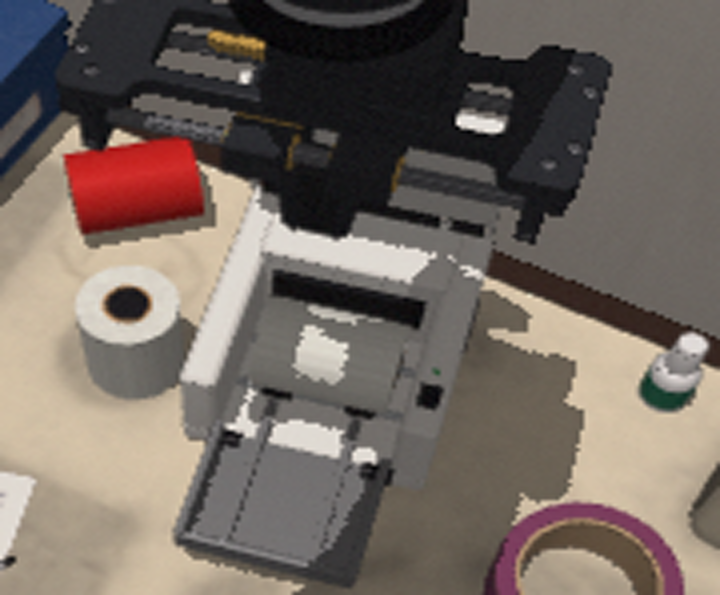

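View pics/c9top.png

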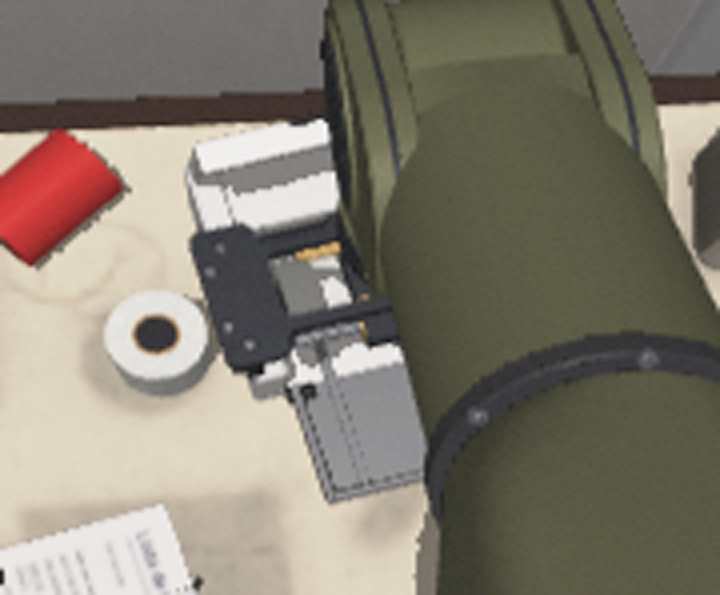

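```bash
python3 -m inch '0 0 -20 0;0 0 -55 0;0 0 -95 0;0 0 -125 0;0 0 -140 0;0 0 -145 0;0 0 -145 0'; python3 go.py 86 0 280
python3 - <<'E'
from fit import *
s=save('side','s10.png')
f=s['frame'][60:230,220:400];cv2.imwrite('pics/c10.png',cv2.cvtColor(cv2.resize(f,None,fx=4,fy=3.5,interpolation=2),cv2.COLOR_RGB2BGR))
s=save('wrist','w10.png')
E
```

```text
clock: 17.5
tool_pos: [0.6372, -0.0757, 0.3132]
eef_rot: [-0.442, -0.551, 0.552, 0.443]
contact_force: [0.6, -0.2, -0.0]
opening: 0.003
t 17.5 tip in printer mm [ 84.7   0.4 305.2] F [ 0.6 -0.2 -0. ]
tool shift [-0.5 25.2 -1.3] spin 0.29
```

View pics/c10.png

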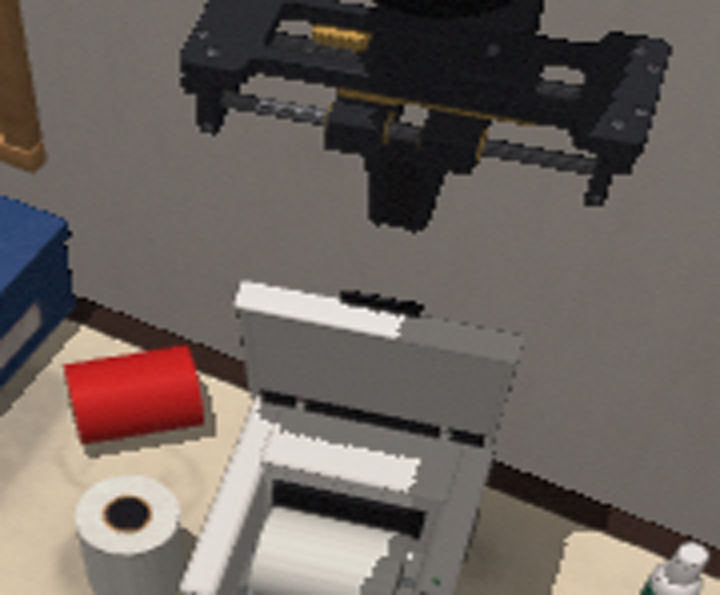

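View pics/w10.png

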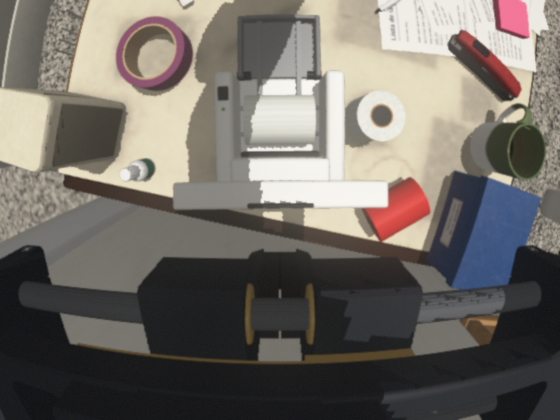

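Run:
```python
from fit import *
P=[.5545,-.094,.2131];c,s_=np.cos(P[2]),np.sin(P[2])
s=r.snapshot('wrist')
f=s['frame'][150:300,180:380];cv2.imwrite('pics/w11.png',cv2.cvtColor(cv2.resize(f,None,fx=4,fy=4,interpolation=2),cv2.COLOR_RGB2BGR))
for row in(182,195,208,215,250):
    C,d=ray(s,(row,280),True)
    for z in(.25,.265):
        X=C+d*(z-C[2])/d[2]-np.array([P[0],P[1],0]);print(row,z,round(1e3*(c*X[0]+s_*X[1]),1))
print([ (e['centre'],e['p']) for e in r.tip_of('wrist','lid_edge')])
```

```text
182 0.25 49.7
182 0.265 47.4
195 0.25 58.0
195 0.265 55.0
208 0.25 66.4
208 0.265 62.8
215 0.25 71.0
215 0.265 67.1
250 0.25 94.9
250 0.265 89.2
[([207.8, 279.5], 0.6)]
```

View pics/w11.png

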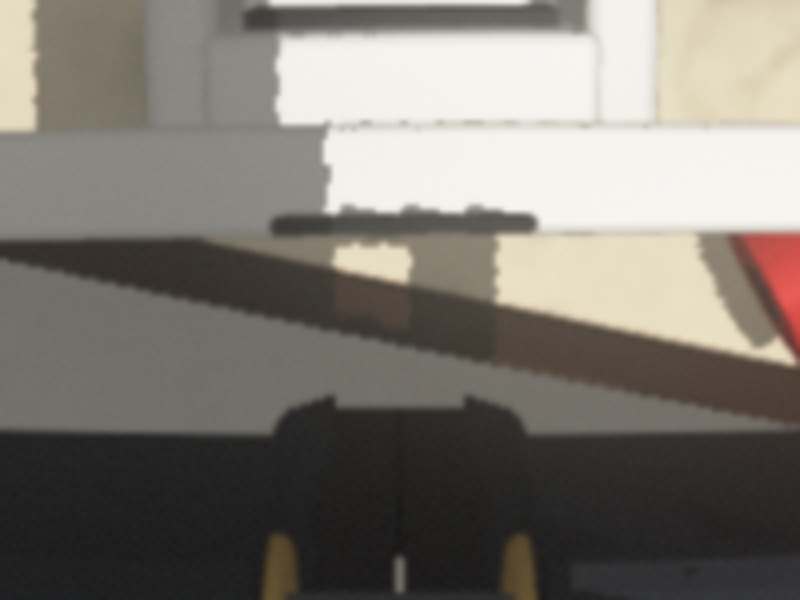

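```bash
python3 -m inch '0 15 -1 0;0 32 -2 0;0 48 -2 0;0 60 -2 0;0 68 -2 0;0 70 -2 0'; python3 go.py 70 0 232
```

```text
clock: 18.3
tool_pos: [0.6388, -0.0756, 0.2434]
eef_rot: [-0.442, -0.551, 0.552, 0.443]
contact_force: [-0.5, 0.5, 0.2]
opening: 0.004
t 18.3 tip in printer mm [8.620e+01 2.000e-01 2.354e+02] F [-0.5  0.5  0.2]
tool shift [-0.1  3.4 16.2] spin 0.26
```

```bash
python3 -m inch '0 2 6 0;0 4 13 0;0 6 21 0;0 8 30 0;0 12 39 0;0 16 47 0;0 21 56 0;0 26 64 0;0 33 72 0;0 39 79 0'; python3 go.py -5.5 0 181
python3 - <<'E'
from fit import *
s=save('side','s12.png')
f=s['frame'][60:230,220:400];cv2.imwrite('pics/c12.png',cv2.cvtColor(cv2.resize(f,None,fx=4,fy=3.5,interpolation=2),cv2.COLOR_RGB2BGR))
E
```

```text
clock: 19.3
tool_pos: [0.5613, -0.0928, 0.2045]
eef_rot: [-0.443, -0.551, 0.551, 0.443]
contact_force: [0.3, -0.9, 0.0]
opening: 0.004
t 19.3 tip in printer mm [  6.9  -0.3 196.5] F [ 0.3 -0.9  0. ]
tool shift [ 0.3 15.6 12.4] spin 0.25
```

View pics/c12.png

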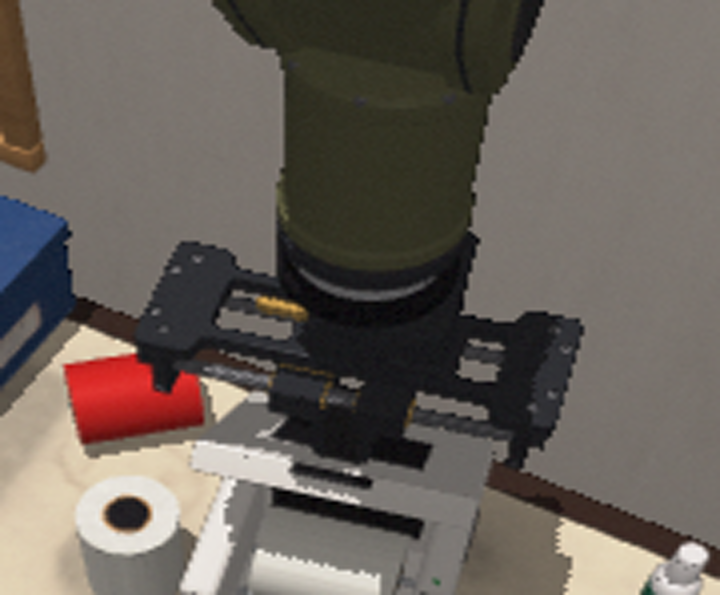

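```bash
python3 -m inch '0 7 6 0;0 15 12 0;0 23 18 0;0 31 23 0;0 40 27 0;0 49 31 0;0 58 33 0;0 68 36 0;0 75 37 0;0 82 37 0'; python3 go.py -31 0 109; python3 -m inch '0 1 0 0;0 2 0 0;0 3 0 0;0 4 0 0;0 5 0 0';python3 go.py -31 0 109
```

```text
clock: 20.35
tool_pos: [0.5259, -0.1005, 0.1224]
eef_rot: [-0.443, -0.551, 0.551, 0.443]
contact_force: [-0.1, 0.1, -0.8]
opening: 0.007
t 20.35 tip in printer mm [-29.4  -0.3 114.4] F [-0.1  0.1 -0.8]
tool shift [0.3 5.4 1.6] spin 0.27
clock: 20.85
tool_pos: [0.5263, -0.1005, 0.1183]
eef_rot: [0.443, 0.552, -0.551, -0.443]
contact_force: [-0.6, 0.6, -0.4]
opening: 0.004
t 20.85 tip in printer mm [-29.   -0.4 110.3] F [-0.6  0.6 -0.4]
tool shift [0.4 1.3 2. ] spin 0.27
```

```bash
python3 -m inch '0 0.7 0 0;0 1.5 0 0;0 1.5 0 0';python3 go.py -31 0 109;  python3 -m inch '0 0.5 0 0;0 1 0 0;0 1 0 0';python3 go.py -31 0 109
```

```text
clock: 21.15
tool_pos: [0.5262, -0.1005, 0.1174]
eef_rot: [0.443, 0.551, -0.551, -0.442]
contact_force: [-2.1, 0.3, 8.4]
opening: 0.008
t 21.15 tip in printer mm [-29.1  -0.4 109.4] F [-2.1  0.3  8.4]
tool shift [0.4 0.4 1.9] spin 0.26
clock: 21.45
tool_pos: [0.5262, -0.1005, 0.1172]
eef_rot: [0.443, 0.551, -0.551, -0.442]
contact_force: [-3.2, 0.8, 15.3]
opening: 0.007
t 21.45 tip in printer mm [-29.   -0.4 109.2] F [-3.2  0.8 15.3]
tool shift [0.4 0.2 2. ] spin 0.26
```

```bash
python3 -m inch '0 -10 0 0;0 -40 0 0;0 -80 20 0;0 -120 60 0;0 -150 100 0;0 -180 140 0;0 -190 180 0;0 -190 200 0;0 -190 200 0;0 -190 200 0'
python3 - <<'E'
from fit import *
P=[.5545,-.094,.2131]
np.set_printoptions(precision=1,suppress=True)
for n in('side','top','wrist'):
    s=save(n,n+'13.png')
    for nm in('lid_edge','roll_center','spare_roll'):
        for e in r.tip_of(n,nm)[:2]:print(n,nm,np.round(e['centre'],1),round(e['p'],2))
    if n!='wrist':
        for a in(0,.05,.1):print(a,proj(s,pw(P,edge(a))))
s=cv2.imread('pics/side13.png')[120:300,200:400];cv2.imwrite('pics/c13.png',cv2.resize(s,None,fx=4,fy=3.3,interpolation=2))
print(r.get_state()['clock'],r.get_state()['contact_force'])
E
```

```text
clock: 22.45
tool_pos: [0.3316, -0.1438, 0.306]
eef_rot: [0.443, 0.552, -0.551, -0.442]
contact_force: [-0.4, 0.4, 1.1]
opening: 0.001
side lid_edge [234.1 293.6] 0.78
side roll_center [259.  290.1] 0.62
0 (np.float64(234.7735738872218), np.float64(295.0751409046022))
0.05 (np.float64(233.03378893745233), np.float64(295.2555670407509))
0.1 (np.float64(231.12137586889355), np.float64(295.4873256226738))
top lid_edge [220.6 312.9] 0.95
top lid_edge [281.2 190.9] 0.23
top spare_roll [223.6 262. ] 0.6
0 (np.float64(221.1290786130304), np.float64(313.86446457913456))
0.05 (np.float64(220.36366523902365), np.float64(313.99327800784))
0.1 (np.float64(219.43533133289736), np.float64(314.078111801096))
wrist lid_edge [333.3 276.7] 0.77
23.05 [0.2 0.8 0.6]
```

View pics/c13.png

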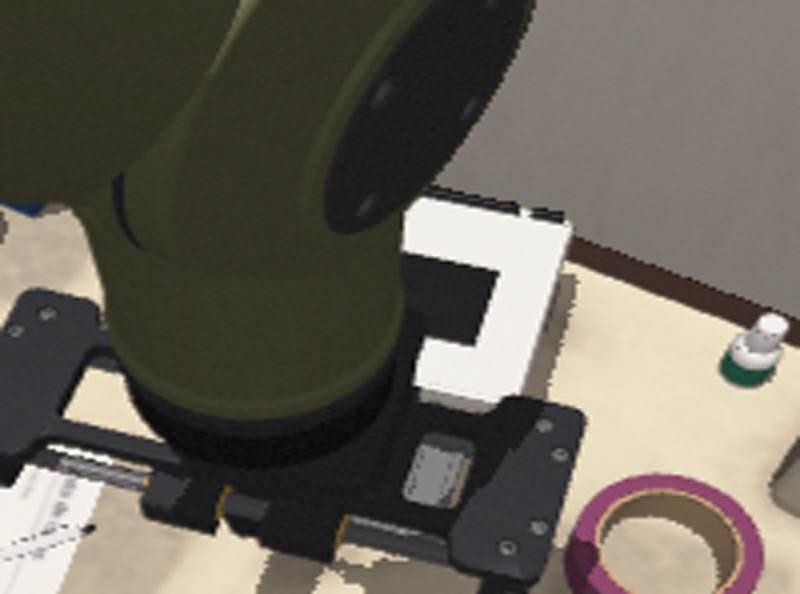

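View pics/wrist13.png

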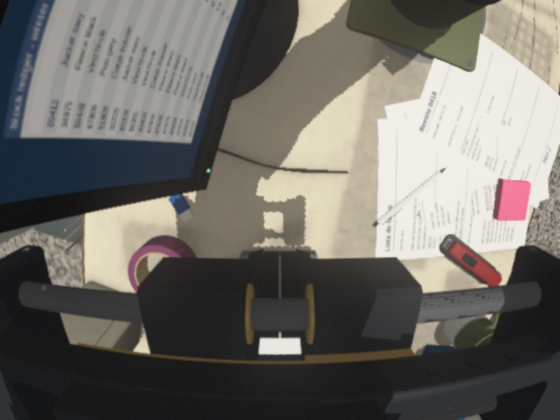

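```bash
python3 -m inch '30 0 0 0;70 0 0 0;115 0 0 0;160 0 0 0;205 0 0 0;250 0 0 0;290 0 0 0;320 0 0 0;340 0 0 0;340 0 0 0'
python3 - <<'E'
from h import *
for n in('side','top'):save(n,n+'14.png')
s=cv2.imread('pics/side14.png')[120:300,200:400];t=cv2.imread('pics/top14.png')[120:300,200:400]
cv2.imwrite('pics/c14.png',cv2.resize(np.hstack([s,t]),None,fx=2,fy=2,interpolation=2))
print(r.get_state()['contact_force'],[e['centre'] for e in r.tip_of('side','lid_edge')],[e['centre'] for e in r.tip_of('top','lid_edge')])
E
```

```text
clock: 24.05
tool_pos: [0.2571, 0.1911, 0.3059]
eef_rot: [0.441, 0.553, -0.552, -0.442]
contact_force: [0.2, -0.3, 0.0]
opening: 0.004
[-0.5036497  -1.23765418 -0.22909566] [[233.5, 292.8], [220.3, 253.2]] [[219.2, 311.7], [239.1, 316.9]]
```

View pics/c14.png

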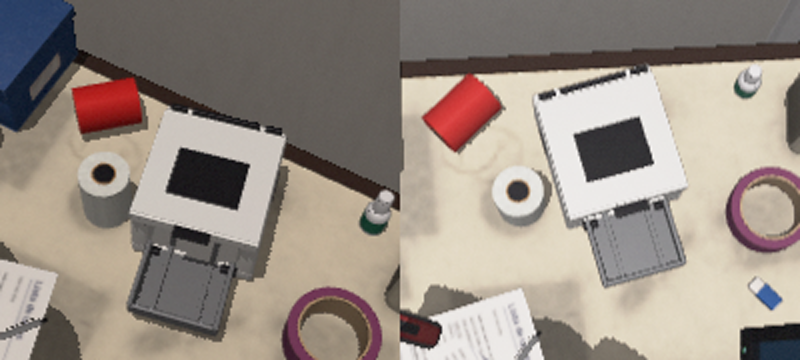

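View pics/side14.png

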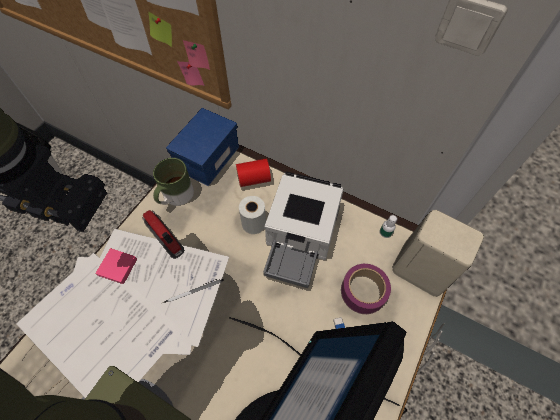

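```bash
python3 -c "
from plant import r
print(r.finish_job())"
```

```text
the job is handed in; nothing more can be done
None
```

The label roll is in the printer's bay and the lid is shut. I handed the job in at about 24 s.

**What I did**
- With the closed fingertip on top of the roll, I rolled it along the shelf in several short strokes until it dropped into the bay. Measured from the pictures, it ended within about 2–3 mm of the bay's middle.
- I then pushed the lid down from behind, following its swing, and pressed it against its stop.

**Last checks**
- **Lid:** the fingertip met firm resistance at a height of 109.2 mm, against 109 mm expected when shut. In both camera views the lid's edge lies within about 1–2 pixels of the shut position.
- **Other things:** the spare roll, red look-alike, mug, tape, stapler, bottle and eraser look unmoved. The arm is clear, and the tool reads about 1 N or less.

**What was off**
- The downward force on the roll was meant to be about 5 N. It reached 24 N while I was finding the contact height, and about 16 N at two or three other moments. The lid was pressed with about 15 N at its stop.
- One stroke missed the roll's top and I repeated it.
- In one early position fit the detector mistook another roll, probably the red one, for the label roll, so I discarded that value.
- With the lid shut, the seated roll could no longer be seen. I last saw it in place just before closing the lid.

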